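Index the soldering dial to its empty nest and clamp it

TASK

Bring the empty nest of the soldering dial round to the loading guide: turn the dial anticlockwise seen from above (the way its ratchet lets it go) by its upright pegs until the pawl has clicked in behind the right tooth, then turn it back until it bears on the pawl, so that the nest lines up with the guide. Then swing the clamp lever clockwise until it is tight, so that the dial is locked there. Do not force the dial hard against the pawl, and leave the loose plugs, the flux tin and the cutters where they lie.

Things in the scene. Friction and masses are not known exactly. Their poses are not given: they have to be found in the camera images.
- dial_base: Fixed grey ground plate of the fixture, 12 mm thick (x from -87 to +93 mm, y from -112 to +122 mm of its origin; a 52 mm wide tongue under the guide reaches to x = -120 mm). Origin on the dial's axis, at the underside (z = 0, on the worktop); x points from the guide to the dial's axis, z up. The pawl stands on its -y side, the clamp on its +y side.
- dial_axis (a point): Point on the dial's vertical axis at the height of the dial plate's top face, 38 mm above the worktop. A small display on an arm overhangs the far side of the fixture from about 0.42 m up: work from the near side.
- guide_mouth (a point): Inner end of the loading guide, an aluminium channel 14 mm wide between two cheeks on the base at its -x side, 94 mm from the dial's axis, 46 mm above the worktop; axes as dial_base (x runs along the channel towards the dial's axis). Top of the guide's cheeks 50.5 mm above the worktop.
- dial: Round aluminium dial plate, radius 80 mm, top 38 mm above the worktop, on a steel ratchet of 6 saw teeth (root radius 80, tip 90 mm, 18 to 30 mm above the worktop). Turns on a vertical axis against about 4 N at a peg: anticlockwise the pawl rides up each 60 degree tooth and drops behind it, clockwise it stops the dial. Origin on the axis at the worktop; its -x axis runs along the empty nest.
- empty_nest (a point): Mouth of the empty nest, on its centre line at the dial plate's edge, 80 mm from the axis, 46 mm up. The dial has 6 radial nests 60 degrees apart (two grey rails, 48 mm up, 28 to 62 mm from the axis); the other five hold a black barrel plug (top 53 mm up). Home: in line with the guide, 14 mm from guide_mouth.
- peg0 (a point): Top centre of a steel peg on the dial, 10 mm diameter, standing from 38 to 83 mm above the worktop, 62 mm from the axis, 30 degrees anticlockwise (from above) of the empty nest.
- peg1 (a point): Top centre of a steel peg on the dial, 10 mm diameter, standing from 38 to 83 mm above the worktop, 62 mm from the axis, 90 degrees anticlockwise (from above) of the empty nest.
- peg2 (a point): Top centre of a steel peg on the dial, 10 mm diameter, standing from 38 to 83 mm above the worktop, 62 mm from the axis, 150 degrees anticlockwise (from above) of the empty nest.
- peg3 (a point): Top centre of a steel peg on the dial, 10 mm diameter, standing from 38 to 83 mm above the worktop, 62 mm from the axis, 210 degrees anticlockwise (from above) of the empty nest.
- peg4 (a point): Top centre of a steel peg on the dial, 10 mm diameter, standing from 38 to 83 mm above the worktop, 62 mm from the axis, 270 degrees anticlockwise (from above) of the empty nest.
- peg5 (a point): Top centre of a steel peg on the dial, 10 mm diameter, standing from 38 to 83 mm above the worktop, 62 mm from the axis, 330 degrees anticlockwise (from above) of the empty nest.
- pawl (a joint): Spring pawl on the base's -y side, a dark steel arm 48 mm long on a vertical pivot; 0 rad: dropped fully in behind a tooth; rises to about 0.22 as it rides over a tooth's tip. It drops fully only once the dial has gone slightly past the home angle; the dial must then come back onto it. Its spring presses with about 5 N; it need not be touched.
- pawl_nose (a point): Top centre of the pawl's round nose (8 mm diameter), 29 mm above the worktop.
- clamp_lever (a joint): Clamp lever on the +y side of the base: 0 rad open (points along -x of the base), grows clockwise from above to 1.3 rad at its end (then points nearly to +y). From about 0.9 rad its screw presses the jaw on the dial's rim; tight above 1.15 rad. It is stiff, 5 to 10 N at the knob, and stays where it is left.
- lever_knob (a point): Top centre of the black upright knob at the lever's end, 19 mm diameter, 60 to 94 mm above the worktop, 66 mm from the lever's pivot.
- lever_pivot (a point): Axis of the clamp lever, 62 mm above the worktop, on the base 106 mm to the +y side of the dial's axis; a dark jaw reaches from it over the dial's rim (top 48 mm above the worktop).
- loose_plug_a: Loose black barrel plug, 13 x 44 x 13 mm, lying on the worktop; origin under its middle. Bystander.
- loose_plug_b: Another loose black barrel plug, 13 x 44 x 13 mm. Bystander.
- flux_tin: Round flux tin, 43 mm diameter, 19 mm high; origin under its middle. Bystander.
- cutters: Side cutters, 40 x 125 x 12 mm, lying flat; origin under their middle. Bystander.

How it is judged:
By the outcome, as a careful person would: the job done as asked, in the order asked, and still so for the second after the job is handed in, with the robot touching nothing.
It also fails if it takes over 64 s, if anything falls off the work surface, if the arm or the gripper's body presses on something with over 40 N, if the wrist force passes 120 N, or if a joint passes its speed limit or range.

ROBOT

A 6-joint arm with a two-finger parallel gripper is mounted at the origin on a cart in front of the work surface, level with it; the furniture and walls round the work are solid. World frame = base frame: x ahead of the robot, y to its left, z up, the work surface at z = 0. Lengths are in m, angles in degrees, forces in N, time in s.
With the tool pointing down it reaches from about 0.35 to 0.725 m from the base axis. Payload 6 kg.
Tool frame: the origin (TCP) lies on the centre line of the jaws, within the pads' length; the fingertips stand 8 mm ahead of it and the grasp point (between the pads) lies 11 mm behind it (bot.tip_extent is the distance from the TCP to the fingertips, in m); z points along the fingers, y is the line along which they close (so a half turn about z gives the same grasp; the last joint's range is limited). The gripper opens to 85 mm and grips with 20 to 120 N. Pads are 22 mm wide; open, the fingers measure 114 mm over their backs; the gripper's body (76 mm by 85 mm) begins 54 mm behind the grasp point. The pads swing forward as they close: fully open they stand 13 mm farther back than shut.
Start: joints at [84.781, 2.303, 4.859, 0, -92.561, -19.12], TCP at [0.247, 0.547, 0.239] pointing down, gripper open.
Joint ranges: [-146.85, 146.85], [-73.84, 115.35], [-62.03, 85.46], [-188.31, 113.3], [-161.28, -10.13], [-171.36, 171.36]. Speed limits (degrees/s): [147.25, 147.25, 172.46, 180, 180, 180].

INTERFACE

Orientations are given as [roll, pitch, yaw] about the fixed x, y, z axes, in that order (R = Rz(yaw) Ry(pitch) Rx(roll)).
In Python, from workcell import bot gives the robot as it stands.
- The arm moves only by the shell command python3 -m pendant 'ROWS' [FORCE]. ROWS is text: rows parted by semicolons, each of 7 numbers parted by spaces: the shift along the world's x, y, z in mm, then the turn, a rotation vector about the world's x, y, z in rad, then the finger opening in mm, from 0 to 85.4. In form: x y z rx ry rz claw; .... A call has 1 to 8 rows; each row is the pose to reach, as a shift and turn from the pose commanded when the call began; what a row does not reach only later rows make up. A row lasts 1/12 s, in which the tool goes at most 41.7 mm and 7.16 degrees, less where a joint would pass 70% of its speed; a pose out of reach is approached as far as the arm can. A call with a gripper value outside its range is refused whole. The fingers move at their own pace and stop on an object; FORCE is the grip in N (left out, the last holds). Time passes only in rows, so rows that repeat a pose let the fingers close. It gives the time, the measured TCP pose, the force, the opening and the grip force at its end, in the units of the state.
- bot.read_state(): the state, without advancing time (a new reading comes with each control period).
- bot.read_camera(name): name is "scene" or "top" or "wrist"; returns a dict with "img" (420x560x3 uint8, red, green, blue), "mtx" (3x3 intrinsics, pixels), "R" (3x3) and "t" (3): a world point X has camera coordinates R X + t. Camera axes: x right, y down, z forward; pixel columns grow to the right and rows downward; lengths in m; the calibration is good to about 2 mm. The wrist camera is an equidistant fisheye: a pixel r from the principal point sees the ray r / f radians off the axis. A picture is of the moment at which its call begins. There is no depth.
- bot.close_job(): hands the job in; it is judged then, once.
The state is a dict: "time": time; "qpos": joint angles; "dq": joint speeds; "effort": joint torques, N m; "eef_pos": TCP position; "ee_rot": TCP orientation; "ft_force": force on the tool from outside, world axes, zero at the start; "moment": the same for the moment, N m; "opening": finger opening in m; "finger_force": force on a finger pad.
Only numpy, scipy, OpenCV 4.12 (cv2) and the standard library are available. Lean on these libraries where they do the work, as an engineer would, in place of code of your own. Each camera call takes 0.05 s, during which the arm holds its last target. There are 200 camera calls.

## Working session

There is one attempt and no reset: what is moved stays moved. The work goes in short steps, Python scripts to look and compute and a shell command to move; the robot and the scene stay as the last step left them, time stands still between calls to the robot, and variables do not carry over. Pictures are saved under pics/ and viewed, at most 13 in all, crops included, and the job is handed in when it is done.

```bash
mkdir -p pics
python3 - <<'E'
from workcell import bot
import cv2
for n in("scene","top"):
    c=bot.read_camera(n); cv2.imwrite(f"pics/{n}0.png",c["img"][:,:,::-1]); print(n,c["mtx"].tolist(),(-c["R"].T@c["t"]).round(3),c["R"].round(2).tolist())
s=bot.read_state();print({k:s[k] for k in("time","eef_pos","ee_rot","ft_force","opening")})
E
```

```text
scene [[394.9695282968754, 0.0, 271.4414487994843], [0.0, 394.9695282968754, 206.4341759320742], [0.0, 0.0, 1.0]] [-0.038 -0.226  0.536] [[0.65, -0.76, -0.02], [-0.4, -0.32, -0.86], [0.65, 0.56, -0.51]]
top [[457.7691361303185, 0.0, 279.7897960072872], [0.0, 457.7691361303185, 209.7306215848241], [0.0, 0.0, 1.0]] [0.384 0.247 0.96 ] [[-0.01, -1.0, -0.02], [-0.99, 0.01, -0.13], [0.13, 0.02, -0.99]]
{'time': 0.1, 'eef_pos': array([0.24709096, 0.54646001, 0.23837391]), 'ee_rot': array([ 1.79909240e+02, -5.19969757e-03, -2.43375591e+01]), 'ft_force': array([ 0.22039961,  0.49679253, -0.55454796]), 'opening': 0.08525914503179251}
```

View pics/scene0.png

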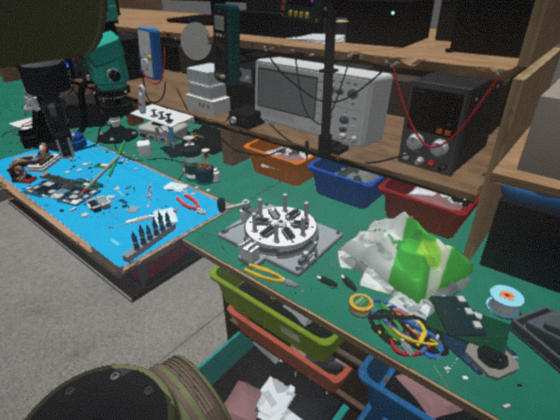

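View pics/top0.png

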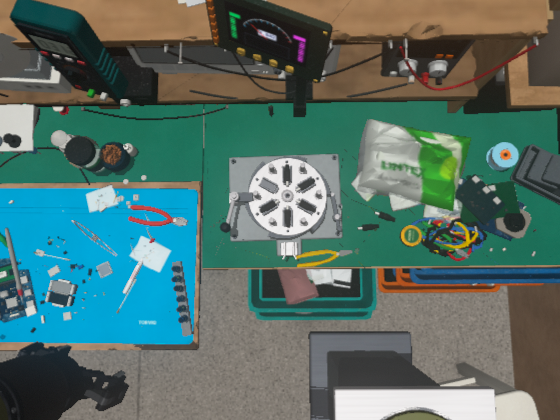

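The top view shows the dial centred near pixel (288,197), the guide below it at (289,247), the lever with its knob at left (228,226), and the pawl at right (335,212). I'll zoom in on both views.

Run:
```python
import cv2
a=cv2.imread("pics/top0.png")[145:275,215:365]; cv2.imwrite("pics/topz.png",cv2.resize(a,None,fx=4.6,fy=4.6,interpolation=cv2.INTER_CUBIC))
a=cv2.imread("pics/scene0.png")[180:275,210:350]; cv2.imwrite("pics/scz.png",cv2.resize(a,None,fx=5.5,fy=5.5,interpolation=cv2.INTER_CUBIC))
```

```text
(no output)
```

View pics/topz.png

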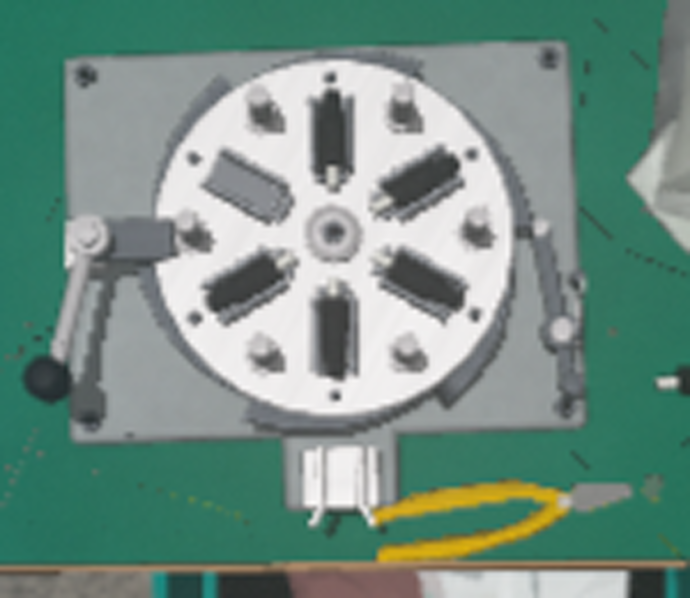

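View pics/scz.png

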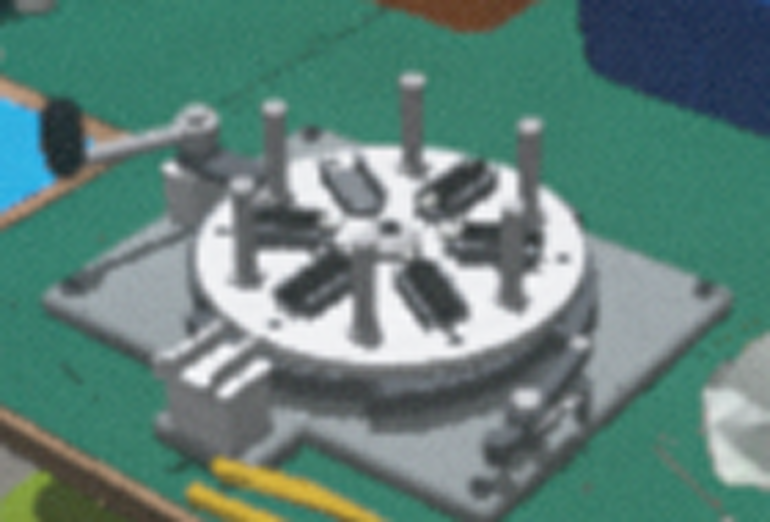

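```bash
cat > h.py <<'E'
from workcell import bot
import cv2, numpy as np
from scipy.optimize import least_squares
def cams(): return {n:bot.read_camera(n) for n in("top","scene")}
def proj(c,X): p=(np.asarray(X)@c["R"].T+c["t"])@c["mtx"].T; return p[...,:2]/p[...,2:]
def tz(p): return np.array(p)/4.6+[215,145]-.4
def sz(p): return np.array(p)/5.5+[210,180]-.4
def tri(C,a,b):
    r=least_squares(lambda X:np.r_[proj(C["top"],X)-tz(a),proj(C["scene"],X)-sz(b)],[.5,.25,.05]); return r.x,r.cost
E
python3 - <<'E'
from h import *
C=cams(); np.set_printoptions(precision=4,suppress=True)
P=[]
for a,b in [((260,95),(412,78)),((404,93),(530,125)),((478,217),(511,213)),((408,343),(365,243)),((264,342),(242,185)),((190,219),(274,105))]:
    x,c=tri(C,a,b);P.append(x);print("peg",x,c)
P=np.array(P);m=P.mean(0);d=P-m
print("axis",m,"r",np.hypot(d[:,0],d[:,1]),"ang",np.degrees(np.arctan2(d[:,1],d[:,0])))
print("knob",tri(C,(46,374),(62,103)));print("pivot",tri(C,(90,233),(197,115)))
loc=np.array([[93,122],[93,-112],[-87,-112],[-87,122],[93,-112],[-87,-112],[-87,122]])/1e3
def f(v):
    c,s=np.cos(v[2]),np.sin(v[2]);W=np.c_[loc@np.array([[c,s],[-s,c]])+v[:2],np.full(7,.012)]
    return np.r_[(proj(C["top"],W[:4])-tz([(65,60),(565,42),(583,425),(72,440)])).ravel(),(proj(C["scene"],W[4:])-sz([(730,290),(490,515),(45,296)])).ravel()]
r=least_squares(f,[*m[:2],0]);print("base",r.x[:2],np.degrees(r.x[2]),r.fun.round(1))
print(bot.read_state()["time"])
E
```

```text
peg [0.5899 0.2795 0.0854] 0.019325328123778844
peg [0.5904 0.2183 0.0842] 0.006667352319728781
peg [0.537  0.1879 0.0805] 0.06997556480661805
peg [0.4839 0.2179 0.0817] 0.000853650999893092
peg [0.4838 0.2789 0.0842] 0.3250317483701464
peg [0.5364 0.3096 0.0857] 0.1332608533780867
axis [0.5369 0.2487 0.0836] r [0.0613 0.0615 0.0608 0.0613 0.0611 0.0609] ang [  30.1998  -29.6191  -89.9095 -149.8415  150.3056   90.4602]
knob (array([0.4708, 0.3681, 0.0955]), np.float64(0.0009237647790189729))
pivot (array([0.5344, 0.354 , 0.0658]), np.float64(0.04382892809247414))
base [0.5373 0.2497] 1.4479133488074303 [-0.8 -1.   0.5 -1.1  1.   0.3 -0.8  0.9  1.5  0.2 -0.4  0.4 -1.5 -0.2]
0.2
```

The geometry checks out: peg ring radius is 61 mm and peg tops are at 84 mm. The nest is at about 60°, home is at about 181.4°, so the dial has to turn about 121° anticlockwise. The lever is at about 0.24 rad. I'll cage the near-side peg at 150°.

```bash
python3 -m pendant '118 -134 0 0 0 0 60; 236.8 -267.6 -80 0 0 -0.1 26; 236.8 -267.6 -80 0 0 -0.1 26; 236.8 -267.6 -80 0 0 -0.1 26; 236.8 -267.6 -80 0 0 -0.1 26; 236.8 -267.6 -80 0 0 -0.1 26; 236.8 -267.6 -80 0 0 -0.1 26; 236.8 -267.6 -80 0 0 -0.1 26' 20
python3 -m pendant '0 0 0 0 0 0 26; 0 0 0 0 0 0 26;0 0 0 0 0 0 26'
```

```text
time: 0.87
eef_pos: [0.4631, 0.302, 0.1672]
ee_rot: [-180.0, 0.0, -30.0]
ft_force: [0.1, 1.6, -0.1]
opening: 0.0258
finger_force: 0.0
time: 1.12
eef_pos: [0.4623, 0.3036, 0.1676]
ee_rot: [180.0, 0.0, -30.1]
ft_force: [0.2, 0.2, 0.4]
opening: 0.026
finger_force: 0.0
```

```bash
python3 -m pendant '21.6 -24.7 0 0 0 0 26; 21.6 -24.7 -35 0 0 0 26; 21.6 -24.7 -65 0 0 0 26; 21.6 -24.7 -85 0 0 0 26; 21.6 -24.7 -99 0 0 0 26; 21.6 -24.7 -99 0 0 0 26; 21.6 -24.7 -99 0 0 0 26'
python3 - <<'E'
from workcell import bot
import cv2
for n in("wrist","top"):
    c=bot.read_camera(n); cv2.imwrite(f"pics/{n}1.png",c["img"][:,:,::-1])
a=cv2.imread("pics/top1.png")[145:275,215:365];b=cv2.imread("pics/wrist1.png")
cv2.imwrite("pics/m1.png",cv2.hconcat([cv2.resize(a,(400,346)),cv2.resize(b,(400,346))]))
E
```

```text
time: 1.7
eef_pos: [0.4833, 0.2799, 0.0688]
ee_rot: [180.0, -0.0, -30.0]
ft_force: [0.2, 0.3, 0.5]
opening: 0.0258
finger_force: 0.0
```

View pics/m1.png

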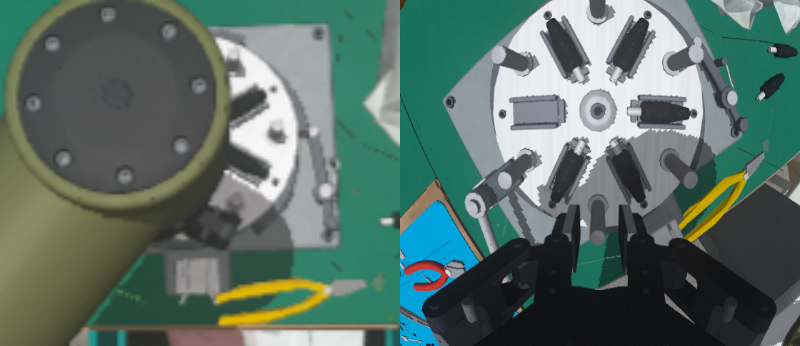

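The wrist view shows the peg (597,225) standing between the two fingertips, and nothing else is close. Next I'll work out the arc table.

```bash
python3 - <<'E'
import numpy as np
p=lambda t:62*np.array([np.cos(np.radians(t)),np.sin(np.radians(t))])
for s,st in((150,[4*i for i in range(1,9)]),(182,[4*i for i in range(1,9)])):
    print(s,[(*(p(s+a)-p(s)).round(1),round(np.radians(a),3)) for a in st])
E
python3 -m pendant '0 0 0 0 0 0 14; 0 0 0 0 0 0 14;0 0 0 0 0 0 14'
```

```text
150 [(np.float64(-2.0), np.float64(-3.8), np.float64(0.07)), (np.float64(-3.8), np.float64(-7.8), np.float64(0.14)), (np.float64(-5.3), np.float64(-11.8), np.float64(0.209)), (np.float64(-6.5), np.float64(-16.0), np.float64(0.279)), (np.float64(-7.4), np.float64(-20.2), np.float64(0.349)), (np.float64(-8.0), np.float64(-24.5), np.float64(0.419)), (np.float64(-8.3), np.float64(-28.8), np.float64(0.489)), (np.float64(-8.3), np.float64(-33.2), np.float64(0.559))]
182 [(np.float64(0.3), np.float64(-4.3), np.float64(0.07)), (np.float64(0.9), np.float64(-8.6), np.float64(0.14)), (np.float64(1.8), np.float64(-12.8), np.float64(0.209)), (np.float64(3.0), np.float64(-17.0), np.float64(0.279)), (np.float64(4.5), np.float64(-21.1), np.float64(0.349)), (np.float64(6.2), np.float64(-25.0), np.float64(0.419)), (np.float64(8.3), np.float64(-28.8), np.float64(0.489)), (np.float64(10.6), np.float64(-32.5), np.float64(0.559))]
time: 2.05
eef_pos: [0.4841, 0.2794, 0.0696]
ee_rot: [-179.9, -0.0, -30.1]
ft_force: [0.1, -0.3, -0.2]
opening: 0.014
finger_force: 0.0
```

```bash
python3 -m pendant '-2 -3.8 0 0 0 0.07 14; -3.8 -7.8 0 0 0 0.14 14; -5.3 -11.8 0 0 0 0.209 14; -6.5 -16 0 0 0 0.279 14; -7.4 -20.2 0 0 0 0.349 14; -8 -24.5 0 0 0 0.419 14; -8.3 -28.8 0 0 0 0.489 14; -8.3 -33.2 0 0 0 0.559 14'
```

```text
time: 2.72
eef_pos: [0.4766, 0.248, 0.0696]
ee_rot: [-179.7, -0.2, 2.2]
ft_force: [4.2, 10.3, -2.2]
opening: 0.0141
finger_force: 4.8
```

```bash
python3 -m pendant '0.3 -4.3 0 0 0 0.07 14; 0.9 -8.6 0 0 0 0.14 14; 1.8 -12.8 0 0 0 0.209 14; 3 -17 0 0 0 0.279 14; 4.5 -21.1 0 0 0 0.349 14; 6.2 -25 0 0 0 0.419 14; 8.3 -28.8 0 0 0 0.489 14; 9.5 -31 0 0 0 0.52 14'
python3 -m pendant '0 0 0 0 0 0 14; 0 0 0 0 0 0 14'
python3 - <<'E'
from workcell import bot
import cv2
b=bot.read_camera("wrist")["img"][:,:,::-1]; cv2.imwrite("pics/w2.png",b)
E
```

```text
time: 3.38
eef_pos: [0.4857, 0.216, 0.0696]
ee_rot: [-179.9, -0.2, 32.0]
ft_force: [0.7, 3.5, 0.1]
opening: 0.0141
finger_force: 1.6
time: 3.55
eef_pos: [0.4853, 0.2151, 0.0692]
ee_rot: [-180.0, -0.1, 31.7]
ft_force: [0.2, 1.0, 1.4]
opening: 0.0139
finger_force: 0.7
```

View pics/w2.png

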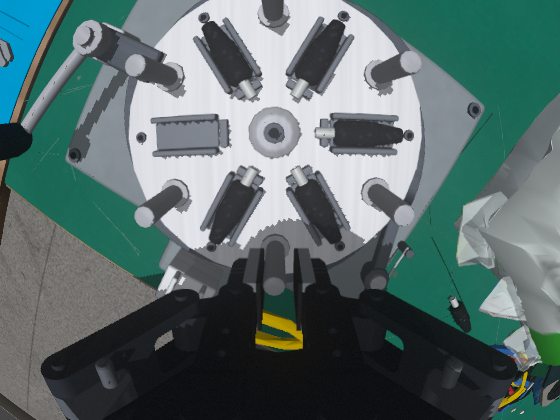

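The empty nest followed the tool, so it's now near 120° and one tooth has been passed. I'll lift off and fetch the next peg at about 151°.

```bash
python3 -m pendant '0 0 18 0 0 0 26; 0 0 38 0 0 0 26; -2.5 20 38 0 0 -0.12 26; -2.5 40 38 0 0 -0.24 26; -2.5 63.7 38 0 0 -0.36 26; -2.5 63.7 38 0 0 -0.48 26; -2.5 63.7 38 0 0 -0.6 26; -2.5 63.7 38 0 0 -0.72 26'
python3 -m pendant '0 0 0 0 0 -0.12 26; 0 0 0 0 0 -0.24 26; 0 0 0 0 0 -0.34 26; 0 0 0 0 0 -0.34 26; 0 0 -20 0 0 -0.34 26; 0 0 -38 0 0 -0.34 26; 0 0 -38 0 0 -0.34 14; 0 0 -38 0 0 -0.34 14'
python3 -m pendant '0 0 0 0 0 0 14; 0 0 0 0 0 0 14'
```

```text
time: 4.27
eef_pos: [0.4822, 0.2785, 0.1062]
ee_rot: [179.9, 0.0, -9.9]
ft_force: [-0.5, -0.3, 0.4]
opening: 0.026
finger_force: 0.0
time: 4.93
eef_pos: [0.4821, 0.278, 0.0678]
ee_rot: [179.9, 0.0, -28.9]
ft_force: [1.4, 1.0, 1.5]
opening: 0.0142
finger_force: 0.0
time: 5.1
eef_pos: [0.4832, 0.2789, 0.0702]
ee_rot: [-179.9, -0.1, -28.9]
ft_force: [0.2, 0.5, 0.4]
opening: 0.014
finger_force: 0.0
```

```bash
python3 -m pendant '-2 -3.8 0 0 0 0.07 14; -3.8 -7.8 0 0 0 0.14 14; -5.3 -11.8 0 0 0 0.209 14; -6.5 -16 0 0 0 0.279 14; -7.4 -20.2 0 0 0 0.349 14; -8 -24.5 0 0 0 0.419 14; -8.3 -28.8 0 0 0 0.489 14; -8.3 -33.2 0 0 0 0.559 14'
python3 -m pendant '0.3 -4.3 0 0 0 0.07 14; 0.9 -8.6 0 0 0 0.14 14; 1.8 -12.8 0 0 0 0.209 14; 3 -17 0 0 0 0.279 14; 4.5 -21.1 0 0 0 0.349 14; 6.2 -25 0 0 0 0.419 14; 8.3 -28.8 0 0 0 0.489 14; 10.6 -32.5 0 0 0 0.559 14'
python3 -m pendant '1.3 -1.7 0 0 0 0.035 14; 2.5 -3.4 0 0 0 0.07 14; 2.5 -3.4 0 0 0 0.07 14; 2.5 -3.4 0 0 0 0.07 14'
python3 - <<'E'
from workcell import bot
import cv2
c=bot.read_camera("wrist"); cv2.imwrite("pics/w3.png",c["img"][:,:,::-1])
b=bot.read_camera("scene")["img"][180:275,210:350,::-1]; cv2.imwrite("pics/s3.png",cv2.resize(b,None,fx=5.5,fy=5.5,interpolation=cv2.INTER_CUBIC))
E
```

```text
time: 5.77
eef_pos: [0.4756, 0.2476, 0.0705]
ee_rot: [-179.7, -0.3, 3.3]
ft_force: [4.8, 7.7, -2.7]
opening: 0.0138
finger_force: 3.8
time: 6.43
eef_pos: [0.4858, 0.2146, 0.0706]
ee_rot: [-179.9, -0.3, 35.4]
ft_force: [0.4, 5.9, 0.1]
opening: 0.0141
finger_force: 2.4
time: 6.77
eef_pos: [0.4881, 0.2106, 0.0704]
ee_rot: [-180.0, -0.2, 39.1]
ft_force: [0.2, 4.0, 2.8]
opening: 0.0141
finger_force: 1.9
```

View pics/w3.png

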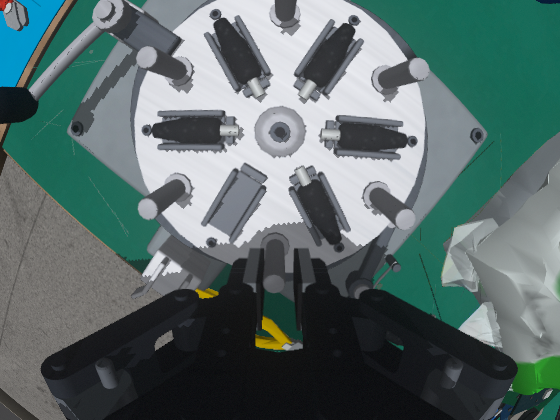

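The nest has gone about 4–5° past the guide line: nest at (235,200), guide at (180,262), axis at (280,131). I'll turn back gently and watch the force.

```bash
python3 -m pendant '-1.8 2.6 0 0 0 -0.05 14; -3.7 5.3 0 0 0 -0.105 14; -3.7 5.3 0 0 0 -0.105 14'
for i in 1; do :; done
python3 -m pendant '-0.6 0.9 0 0 0 -0.0175 14; -0.6 0.9 0 0 0 -0.0175 14; -0.6 0.9 0 0 0 -0.0175 14'
```

```text
time: 7.12
eef_pos: [0.4836, 0.2141, 0.0686]
ee_rot: [179.9, 0.1, 32.9]
ft_force: [-0.1, -0.0, -1.1]
opening: 0.0145
finger_force: 0.0
time: 7.37
eef_pos: [0.4832, 0.2146, 0.0686]
ee_rot: [179.9, 0.1, 32.1]
ft_force: [2.9, -4.6, 0.1]
opening: 0.0142
finger_force: 2.7
```

```bash
python3 -m pendant '-0.3 0.5 0 0 0 -0.009 14; -0.3 0.5 0 0 0 -0.009 14; -0.3 0.5 0 0 0 -0.009 14'
```

```text
time: 7.62
eef_pos: [0.483, 0.2151, 0.0686]
ee_rot: [179.9, 0.0, 31.6]
ft_force: [3.4, -4.4, -0.2]
opening: 0.0141
finger_force: 2.7
```

```bash
python3 -m pendant '-0.6 0.9 0 0 0 -0.0175 14; -0.6 0.9 0 0 0 -0.0175 14; -0.6 0.9 0 0 0 -0.0175 14'
python3 -m pendant '-0.3 0.5 0 0 0 -0.009 14; -0.3 0.5 0 0 0 -0.009 14; -0.3 0.5 0 0 0 -0.009 14'
```

```text
time: 7.87
eef_pos: [0.482, 0.2165, 0.0685]
ee_rot: [180.0, 0.1, 30.6]
ft_force: [0.6, -3.4, 0.9]
opening: 0.0142
finger_force: 1.8
time: 8.12
eef_pos: [0.4817, 0.2171, 0.0686]
ee_rot: [180.0, 0.0, 30.0]
ft_force: [0.4, -5.0, 2.1]
opening: 0.0137
finger_force: 2.3
```

```bash
python3 -m pendant '-0.3 0.4 0 0 0 -0.008 14; -0.3 0.4 0 0 0 -0.008 14; -0.3 0.4 0 0 0 -0.008 14'
python3 - <<'E'
from workcell import bot
print(bot.read_state()["moment"])
E
```

```text
time: 8.37
eef_pos: [0.4813, 0.2177, 0.0685]
ee_rot: [180.0, 0.0, 29.6]
ft_force: [-0.3, -4.9, 0.7]
opening: 0.0142
finger_force: 2.1
[-1.66983688  0.09777709 -0.07631543]
```

```bash
python3 -m pendant '-0.3 0.4 0 0 0 -0.008 14; -0.3 0.4 0 0 0 -0.008 14; -0.3 0.4 0 0 0 -0.008 14'
```

```text
time: 8.62
eef_pos: [0.481, 0.2182, 0.0686]
ee_rot: [180.0, 0.0, 29.1]
ft_force: [1.0, -4.8, 1.3]
opening: 0.014
finger_force: 1.9
```

```bash
python3 -m pendant '-0.3 0.5 0 0 0 -0.009 14; -0.3 0.5 0 0 0 -0.009 14; -0.3 0.5 0 0 0 -0.009 14'
```

```text
time: 8.87
eef_pos: [0.4808, 0.2187, 0.0686]
ee_rot: [180.0, 0.0, 28.6]
ft_force: [-0.1, -5.0, 1.3]
opening: 0.0139
finger_force: 2.1
```

Run:
```python
from h import *
C=cams(); 
for n,(y,x) in {"top":(slice(145,275),slice(215,365)),"scene":(slice(180,275),slice(210,350))}.items():
    cv2.imwrite(f"pics/{n}4.png",cv2.resize(C[n]["img"][y,x,::-1],None,fx=4.6 if n=="top" else 5.5,fy=4.6 if n=="top" else 5.5,interpolation=cv2.INTER_CUBIC))
```

```text
(no output)
```

View pics/scene4.png

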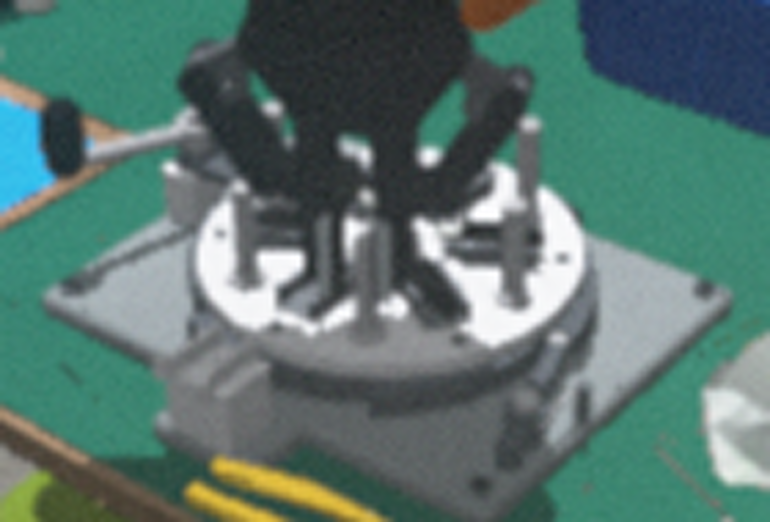

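The pawl's nose now sits further in, at (557,342) against (580,345) before, so it seems to have dropped. Next I'll measure the dial angle and pawl shift against the first pictures.

```bash
cat > ang.py <<'E'
from h import *
A0={n:cv2.imread(f"pics/{n}0.png") for n in("top","scene")}
ctr=np.array([.5369,.2487]);
def ang():
    C=cams(); 
    for a0 in (30.2,-29.7,-89.9,-149.8,150.3,90.4):
        out=[]
        for n in("top","scene"):
            f=lambda a:proj(C[n],[ctr[0]+.0612*np.cos(np.radians(a)),ctr[1]+.0612*np.sin(np.radians(a)),.0836])
            u=f(a0);x,y=u.round().astype(int)
            t=A0[n][y-5:y+6,x-4:x+5];s=C[n]["img"][y-11:y+12,x-10:x+11,::-1].copy()
            r=cv2.matchTemplate(cv2.resize(s,None,fx=8,fy=8,interpolation=2),cv2.resize(t,None,fx=8,fy=8,interpolation=2),cv2.TM_CCOEFF_NORMED)
            _,m,_,l=cv2.minMaxLoc(r);d=np.array(l)/8-6
            J=(f(a0+1)-f(a0-1))/2
            out.append((n,round(m,2),d.round(2).tolist(),"ddeg",round(float(J@d/(J@J)),2)))
        print(a0,out)
    return C
E
python3 -c "from ang import *;ang()"
```

```text
30.2 [('top', 0.97, [-0.62, 0.12], 'ddeg', 1.11), ('scene', 0.25, [-4.88, -2.88], 'ddeg', 11.16)]
-29.7 [('top', 0.33, [-6.0, -0.88], 'ddeg', 10.47), ('scene', 0.75, [0.38, -0.12], 'ddeg', -0.52)]
-89.9 [('top', 0.09, [6.0, -6.0], 'ddeg', 10.82), ('scene', 0.98, [-0.25, 0.0], 'ddeg', -0.55)]
-149.8 [('top', 0.7, [6.0, 4.5], 'ddeg', 5.19), ('scene', 0.55, [0.12, 0.38], 'ddeg', 0.3)]
150.3 [('top', 0.21, [6.0, 6.0], 'ddeg', 14.78), ('scene', 0.77, [-0.38, 0.75], 'ddeg', 1.53)]
90.4 [('top', 0.91, [-0.25, 0.0], 'ddeg', -0.0), ('scene', 0.76, [-0.5, 0.12], 'ddeg', 1.38)]
```

View pics/top4.png

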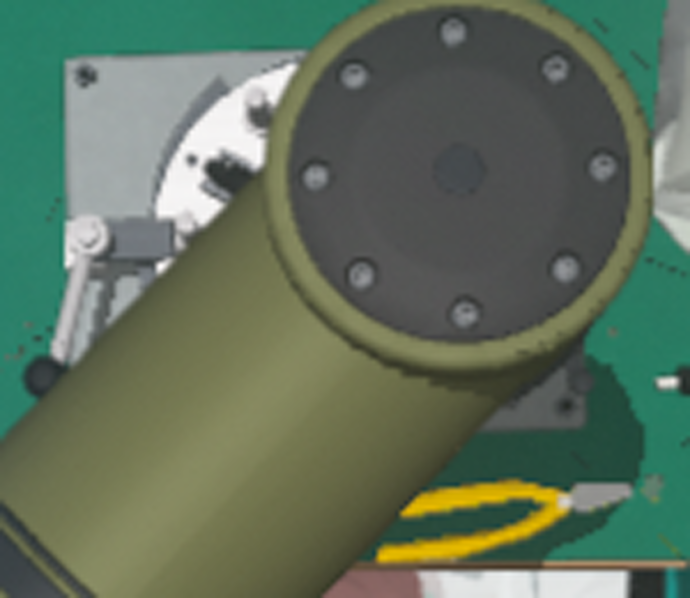

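```bash
python3 -m pendant '-0.3 0.5 0 0 0 -0.009 14; -0.3 0.5 0 0 0 -0.009 14; -0.3 0.5 0 0 0 -0.009 14'
```

```text
time: 9.32
eef_pos: [0.4807, 0.2189, 0.0686]
ee_rot: [179.9, 0.0, 28.1]
ft_force: [0.9, -5.8, 1.6]
opening: 0.0137
finger_force: 2.9
```

```bash
python3 -m pendant '-0.2 0.4 0 0 0 -0.008 14; -0.2 0.4 0 0 0 -0.008 14; -0.2 0.4 0 0 0 -0.008 14'
```

```text
time: 9.57
eef_pos: [0.4807, 0.219, 0.0686]
ee_rot: [179.9, 0.0, 27.6]
ft_force: [1.7, -6.6, -0.2]
opening: 0.0141
finger_force: 3.6
```

```bash
python3 -m pendant '-0.3 0.6 0 0 0 0 14; -0.3 0.6 0 0 0 0 14; -0.3 0.6 0 0 0 0 14'
```

```text
time: 9.82
eef_pos: [0.4806, 0.2191, 0.0686]
ee_rot: [179.9, 0.0, 27.6]
ft_force: [3.2, -9.0, 0.8]
opening: 0.014
finger_force: 4.7
```

The stop is firm: the TCP stands still while the force rises from 5 to 9 N. I'll back off within the slack, lift, and go above the knob.

```bash
python3 -m pendant '1 -1.8 0 0 0 0 14; 1.8 -3.4 0 0 0 0 18; 1.8 -3.4 0 0 0 0 22; 1.8 -3.4 15 0 0 0 22; 1.8 -3.4 35 0 0 0 22; 1.8 -3.4 60 0 0 0 22; 1.8 -3.4 60 0 0 0 22'
```

```text
time: 10.4
eef_pos: [0.484, 0.2187, 0.1343]
ee_rot: [-179.9, -0.5, 27.7]
ft_force: [1.4, -0.3, 1.3]
opening: 0.0218
finger_force: 0.0
```

```bash
python3 -c "from ang import *;ang()"
python3 -m pendant '-5 30 0 0 0 -0.11 40; -10 60 0 0 0 -0.22 40; -12 90 0 0 0 -0.33 40; -12 120 0 0 0 -0.44 40; -12 150 0 0 0 -0.55 40; -12 150 0 0 0 -0.63 40; -12 150 0 0 0 -0.7 40; -12 150 0 0 0 -0.7 40'
python3 -c "from ang import *;ang()"
```

```text
30.2 [('top', 0.57, [-3.12, 2.12], 'ddeg', 6.93), ('scene', 0.29, [-2.62, 0.38], 'ddeg', 5.72)]
-29.7 [('top', 0.23, [-3.75, 5.38], 'ddeg', 1.36), ('scene', 0.99, [-0.12, -0.25], 'ddeg', 0.91)]
-89.9 [('top', 0.29, [4.12, 3.75], 'ddeg', -7.06), ('scene', 0.98, [-0.25, 0.0], 'ddeg', -0.55)]
-149.8 [('top', 0.77, [6.0, -4.25], 'ddeg', 13.25), ('scene', 0.75, [0.12, 0.25], 'ddeg', 0.28)]
150.3 [('top', 0.71, [4.62, 4.88], 'ddeg', 11.61), ('scene', 0.98, [0.0, 0.25], 'ddeg', 0.74)]
90.4 [('top', 0.61, [-6.0, -4.12], 'ddeg', -7.7), ('scene', 0.81, [-0.62, 0.25], 'ddeg', 1.85)]
time: 11.17
eef_pos: [0.4692, 0.3675, 0.1269]
ee_rot: [179.9, 0.1, -12.6]
ft_force: [-0.3, 0.5, 0.4]
opening: 0.0398
finger_force: 0.0
30.2 [('top', 0.97, [-0.5, 0.25], 'ddeg', 1.03), ('scene', 0.98, [-0.62, -0.12], 'ddeg', 1.39)]
-29.7 [('top', 0.97, [-0.38, -0.12], 'ddeg', 0.72), ('scene', 0.99, [-0.12, -0.25], 'ddeg', 0.91)]
-89.9 [('top', 0.98, [0.0, -0.38], 'ddeg', 0.69), ('scene', 0.98, [-0.25, 0.0], 'ddeg', -0.55)]
-149.8 [('top', 0.98, [0.25, -0.38], 'ddeg', 0.73), ('scene', 0.86, [0.25, 0.38], 'ddeg', 0.55)]
150.3 [('top', 0.94, [0.5, 0.12], 'ddeg', 0.9), ('scene', 0.98, [0.0, 0.12], 'ddeg', 0.37)]
90.4 [('top', 0.98, [0.0, 0.25], 'ddeg', 0.46), ('scene', 0.98, [-0.25, 0.12], 'ddeg', 0.78)]
```

The dial is at about 31.0° modulo 60° against an estimated home of 31.4°, and at the pawl. Next the knob.

```bash
python3 -m pendant '1.3 0.5 -15 0 0 0 40; 1.3 0.5 -30 0 0 0 40; 1.3 0.5 -42 0 0 0 40; 1.3 0.5 -49 0 0 0 40; 1.3 0.5 -49 0 0 0 24; 1.3 0.5 -49 0 0 0 24; 1.3 0.5 -49 0 0 0 24; 1.3 0.5 -49 0 0 0 24'
python3 - <<'E'
from workcell import bot
import cv2, numpy as np
cv2.imwrite("pics/w5.png",bot.read_camera("wrist")["img"][:,:,::-1])
p=lambda t:65.5*np.array([np.cos(np.radians(t)),np.sin(np.radians(t))])
for s in(167.5,135.5):print(s,[(*(p(s-a)-p(s)).round(1).tolist(),round(-np.radians(a),3)) for a in range(4,33,4)])
E
```

```text
time: 11.93
eef_pos: [0.4716, 0.3677, 0.0808]
ee_rot: [-179.9, -0.1, -12.5]
ft_force: [0.3, -0.1, 0.1]
opening: 0.024
finger_force: 0.0
167.5 [(1.1, 4.4, np.float64(-0.07)), (2.6, 8.8, np.float64(-0.14)), (4.3, 13.0, np.float64(-0.209)), (6.4, 17.1, np.float64(-0.279)), (8.7, 21.0, np.float64(-0.349)), (11.3, 24.8, np.float64(-0.419)), (14.1, 28.4, np.float64(-0.489)), (17.2, 31.7, np.float64(-0.559))]
135.5 [(3.3, 3.1, np.float64(-0.07)), (6.8, 6.1, np.float64(-0.14)), (10.6, 8.7, np.float64(-0.209)), (14.5, 11.1, np.float64(-0.279)), (18.5, 13.2, np.float64(-0.349)), (22.7, 15.0, np.float64(-0.419)), (27.0, 16.6, np.float64(-0.489)), (31.4, 17.8, np.float64(-0.559))]
```

View pics/w5.png

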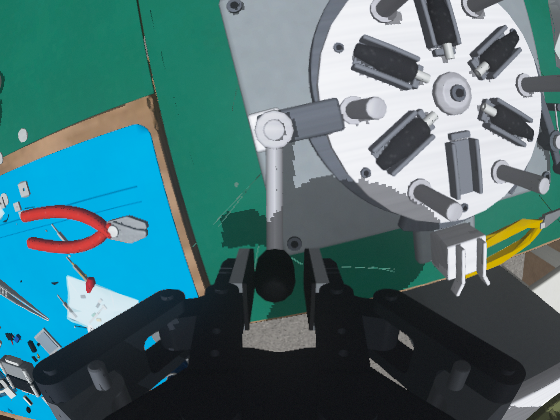

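The knob (275,275) is caged between the fingers, and the nest (463,165) lines up with the guide (460,255). I'll swing it clockwise.

```bash
python3 -m pendant '1.1 4.4 0 0 0 -0.07 24; 2.6 8.8 0 0 0 -0.14 24; 4.3 13 0 0 0 -0.209 24; 6.4 17.1 0 0 0 -0.279 24; 8.7 21 0 0 0 -0.349 24; 11.3 24.8 0 0 0 -0.419 24; 14.1 28.4 0 0 0 -0.489 24; 17.2 31.7 0 0 0 -0.559 24'
```

```text
time: 12.65
eef_pos: [0.4876, 0.399, 0.0803]
ee_rot: [179.9, 0.0, -44.7]
ft_force: [-4.9, -2.1, 2.9]
opening: 0.0239
finger_force: 2.7
```

```bash
python3 -m pendant '3.3 3.1 0 0 0 -0.07 24; 6.8 6.1 0 0 0 -0.14 24; 10.6 8.7 0 0 0 -0.209 24; 14.5 11.1 0 0 0 -0.279 24; 18.5 13.2 0 0 0 -0.349 24; 18.5 13.2 0 0 0 -0.349 24;  18.5 13.2 0 0 0 -0.349 24'
python3 -c "from ang import *;ang()"
```

```text
time: 13.23
eef_pos: [0.5065, 0.4127, 0.0799]
ee_rot: [180.0, 0.0, -64.4]
ft_force: [-3.1, 0.2, 1.2]
opening: 0.0241
finger_force: 1.2
30.2 [('top', 0.97, [-0.5, 0.25], 'ddeg', 1.03), ('scene', 0.97, [-0.5, 0.0], 'ddeg', 1.1)]
-29.7 [('top', 0.97, [-0.38, -0.12], 'ddeg', 0.72), ('scene', 0.99, [-0.12, -0.25], 'ddeg', 0.91)]
-89.9 [('top', 0.98, [0.0, -0.38], 'ddeg', 0.69), ('scene', 0.98, [-0.25, 0.0], 'ddeg', -0.55)]
-149.8 [('top', 0.98, [0.25, -0.38], 'ddeg', 0.73), ('scene', 0.86, [0.25, 0.38], 'ddeg', 0.55)]
150.3 [('top', 0.97, [0.38, 0.25], 'ddeg', 0.81), ('scene', 0.98, [0.0, 0.25], 'ddeg', 0.74)]
90.4 [('top', 0.98, [0.0, 0.25], 'ddeg', 0.46), ('scene', 0.99, [-0.38, 0.12], 'ddeg', 1.08)]
```

```bash
python3 -m pendant '3.3 1.6 0 0 0 -0.05 24; 6.6 2.9 0 0 0 -0.1 24; 6.6 2.9 0 0 0 -0.1 24; 6.6 2.9 0 0 0 -0.1 24'
python3 -m pendant '1.8 0.6 0 0 0 -0.03 24; 1.8 0.6 0 0 0 -0.03 24; 1.8 0.6 0 0 0 -0.03 24'
```

```text
time: 13.67
eef_pos: [0.5133, 0.4154, 0.0798]
ee_rot: [180.0, 0.0, -70.1]
ft_force: [-4.6, 0.1, 1.5]
opening: 0.0241
finger_force: 1.9
time: 13.92
eef_pos: [0.515, 0.416, 0.0798]
ee_rot: [180.0, 0.0, -71.8]
ft_force: [-4.4, 1.3, 1.0]
opening: 0.0242
finger_force: 2.1
```

```bash
python3 -m pendant '1.3 0.4 0 0 0 -0.02 24; 1.3 0.4 0 0 0 -0.02 24; 1.3 0.4 0 0 0 -0.02 24'
python3 -m pendant '-1.5 -0.5 0 0 0 0 26; -2 -0.6 0 0 0 0 36; -2 -0.6 0 0 0 0 36; -2 -0.6 20 0 0 0 36; -2 -0.6 45 0 0 0 36; -2 -0.6 80 0 0 0 36; -40 20 110 0 0 0 36; -80 60 120 0 0 0 36'
python3 -m pendant '-40 40 10 0 0 0 36; -80 80 20 0 0 0 36; -120 120 30 0 0 0 36; -120 120 30 0 0 0 36; -120 120 30 0 0 0 36; -120 120 30 0 0 0 36'
python3 - <<'E'
from ang import *
C=ang()
for n,(y,x),k in(("top",(slice(145,275),slice(215,365)),4.6),("scene",(slice(180,275),slice(210,350)),5.5)):
    cv2.imwrite(f"pics/{n}6.png",cv2.resize(C[n]["img"][y,x,::-1],None,fx=k,fy=k,interpolation=2))
E
```

```text
time: 14.17
eef_pos: [0.5162, 0.4164, 0.0798]
ee_rot: [180.0, 0.0, -73.0]
ft_force: [-5.4, 1.3, 2.0]
opening: 0.024
finger_force: 2.3
time: 14.83
eef_pos: [0.457, 0.4585, 0.199]
ee_rot: [-179.6, 0.2, -73.3]
ft_force: [-0.7, 1.1, 1.0]
opening: 0.036
finger_force: 0.0
time: 15.33
eef_pos: [0.333, 0.5811, 0.2235]
ee_rot: [-180.0, 0.0, -72.9]
ft_force: [0.5, -0.6, -0.4]
opening: 0.0364
finger_force: 0.0
30.2 [('top', 0.97, [-0.62, 0.12], 'ddeg', 1.11), ('scene', 0.98, [-0.62, 0.0], 'ddeg', 1.38)]
-29.7 [('top', 0.97, [-0.38, -0.12], 'ddeg', 0.72), ('scene', 0.99, [-0.12, -0.25], 'ddeg', 0.91)]
-89.9 [('top', 0.98, [0.0, -0.38], 'ddeg', 0.69), ('scene', 0.98, [-0.25, 0.0], 'ddeg', -0.55)]
-149.8 [('top', 0.98, [0.25, -0.38], 'ddeg', 0.73), ('scene', 0.86, [0.25, 0.38], 'ddeg', 0.55)]
150.3 [('top', 0.98, [0.38, 0.25], 'ddeg', 0.81), ('scene', 0.97, [0.0, 0.25], 'ddeg', 0.74)]
90.4 [('top', 0.98, [0.0, 0.25], 'ddeg', 0.46), ('scene', 0.98, [-0.25, 0.12], 'ddeg', 0.78)]
```

View pics/top6.png

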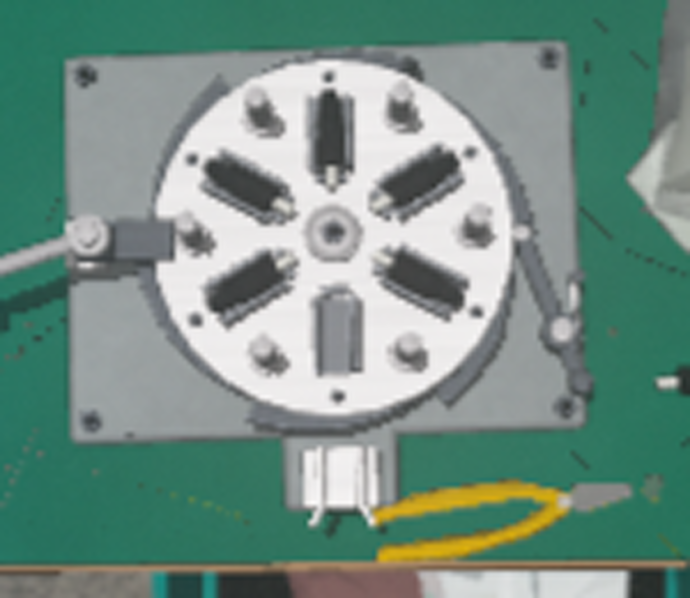

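The nest (339,335) is in line with the guide (341,475), the pawl nose (520,232) is in behind its tooth, and the lever is at about 1.25 rad. The cutters haven't moved. Handing in.

```bash
python3 -c "
from workcell import bot
print(bot.close_job())"
```

```text
the job is handed in; nothing more can be done
None
```

The empty nest is lined up with the guide and bearing lightly on the pawl, the clamp lever is tight at about 1.25 rad, and the job was handed in at about 15 s with no result reported back.

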